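Set the cookie-folding stand on the apron's hidden cross-bar

TASK

Set the folding stand on a firm footing: feel along the thin sheet-steel apron with shut fingertips, pressing gently so as not to dent it, until it stiffens over the single cross-bar hidden underneath. Then lift the stand by its post and set it down gently on the sheet right over that bar, its rod pointing out to the front (the robot's side), so that it stands level and the sheet does not sag under it; never let its weight down on unsupported sheet, leave the other things alone, and let go of it.

Things in the scene. Friction and masses are not known exactly. Their poses are not given: they have to be found in the camera images.
- sheet (a point): centre of the upper face of the apron's thin bright steel sheet, 240 mm front to back (x) by 325 mm side to side (y), 70 mm above the table; x points to its back, away from the robot, y to its left, z up. The sheet is springy, about 1 N per mm under shut fingertips in mid-span, and dents, failing the job, under more than 25 N of finger force or if the stand pushes it down over 2.5 mm
- deck: the apron, a low fixed deck: the sheet spans two rigid dark end rails at its left and right (25 mm wide, brass screws, tops flush with the sheet) on a skirted frame; origin under the sheet's centre at table height, axes as the sheet's. The sheet is also somewhat stiffer within 50 mm of the rails. Over the hidden bar the stand (7 to 9 N) sinks 0.5 mm, in mid-span 4 to 6 mm
- bar_zone (a point): the same point as the sheet's centre, as the middle of the zone to search: one rigid cross-bar, 25 mm wide, runs front to back (parallel to x) unseen 0.5 mm under the sheet's whole depth; its centre line lies anywhere within 75 mm of here in y. The stiffness felt starts to rise some 40 mm from that line and over it is at least 4 times that of mid-span
- stand: the folding stand, loose, 0.66 to 0.9 kg: dark steel base 90 (x) by 70 (y) by 12 mm, bright square post 14 by 14 mm on its middle up to 152 mm, brass clamp at 74 to 96 mm height with a wing screw, carrying an 8 mm steel rod along x. Origin: middle of the base's underside; rod points to -x, z up. The post's top 50 mm is free to grip. Starts upright on the table
- post_top (a point): middle of the top of the stand's square post, 152 mm above the base's underside; the axes are those of the stand and the post's sides are parallel to x and y
- rod_tip (a point): front end of the stand's folding rod, 119 mm ahead (-x) of the post, 18 mm to its +y side and 85 mm above the base's underside
- batter_cup: bystander: loose aluminium cup, 84 mm across, 85 mm high; origin at the centre of its underside
- scraper: bystander, fixed: spatula lying flat along its x; origin at the middle of its underside
- spare_plate: bystander, fixed: black cast-iron griddle plate 120 by 120 by 14 mm with a 50 mm long pin at its +x side; origin at the centre of its underside
- oil_bottle: bystander: loose amber bottle, 64 mm across, 170 mm high; origin at the centre of its underside
- rod_clamp: bystander: loose spare brass rod clamp, 36 by 26 by 22 mm, with a wing screw; origin at the centre of its underside
- slip_bowl: bystander, fixed: white bowl, 110 mm across, 45 mm high; origin at the centre of its underside

How it is judged (in metres and radians):
On the way, in this order (a step that is already met when the one before it is completed fails the run):
1. the sheet is felt by pressing it with the fingers (more than 2 N) while the stand still stands on the table (contact force between the fingers and deck above 2 N and height (world z) of stand below 0.01 m), for 0.05 s.
2. the stand is lifted off the table and held above the sheet's height (height (world z) of stand above 0.073 m), for 0.1 s.
At the end, for the whole second after the job is handed in: the stand is released and at rest with its whole base on the sheet, sunk by at most 1.3 mm and within 0.025 rad of upright (so its middle is within about 15 mm of the hidden bar's centre line), its rod pointing to the front within 0.3 rad (z of stand in the frame of sheet between -0.0013 and 0.003 m and x of stand in the frame of sheet between -0.075 and 0.075 m and y of stand in the frame of sheet between -0.125 and 0.125 m and angle between stand's own z axis and vertical below 0.025 rad and angle between the x axis of stand and the x axis of sheet, either way round below 0.3 rad and x of rod_tip in the frame of sheet below -0.03 m and linear speed of stand below 0.05 m/s); the robot touches nothing.
It fails at once if the fingers press the sheet with more than 25 N (it dents) (contact force between the fingers and deck above 25 N).
It fails at once if the stand's weight pushes the sheet down by more than 2.5 mm (it dents) (z of stand in the frame of sheet below -0.0025 m and contact force between stand and deck above 1 N).
It fails at once if the stand is banged or pressed on the apron with more than 60 N (contact force between stand and deck above 60 N).
It fails at once if the stand is tipped by more than 35 degrees (angle between stand's own z axis and vertical above 0.6 rad).
It fails at once if a bystander is moved by more than 20 mm (distance of any of batter_cup, oil_bottle, rod_clamp from where it was at the start of the episode above 0.02 m).
It also fails if it takes over 67 s, if anything falls off the work surface, if the arm or the gripper's body presses on something with over 40 N, if the wrist force passes 120 N, or if a joint passes its speed limit or range.

ROBOT

A 6-joint arm with a two-finger parallel gripper is mounted at the origin on the work surface. World frame = base frame: x ahead of the robot, y to its left, z up, the work surface at z = 0. Lengths are in mm, angles in rad, forces in N, time in s.
With the tool pointing down it reaches from about 350 to 975 mm from the base axis. Payload 7.1 kg.
Tool frame: the origin (TCP) lies at the very end of the fingers, on their centre line; the grasp point (between the pads) lies 19 mm behind it (ctrl.grasp_offset is the distance from the TCP to the grasp point, in mm); z points along the fingers, y is the line along which they close (so a half turn about z gives the same grasp; the last joint's range is limited). The gripper opens to 88 mm and grips with 3 to 60 N. Pads are 20 mm wide; open, the fingers measure 115 mm over their backs; the gripper's body (75 mm by 178 mm) begins 61 mm behind the grasp point.
Start: joints at [1.33, 0.423, 1.63, -0, 1.089, -0.019], TCP at [137.46, 609.68, 197.075] pointing down, gripper open.
Joint ranges: [-3, 3], [-0.9, 2.11], [0.09, 2.58], [-1.31, 4.45], [0.11, 2.69], [-2.54, 2.54]. Speed limits (rad/s): [2.39, 2.39, 3.01, 3.14, 3.14, 3.14].

INTERFACE

Orientations are given as a rotation vector (axis times angle).
In Python, from workcell import ctrl, viewer, ticket, models gives the robot as it stands.
- The arm moves only by the tool play_rows, never from a script. Its arguments are lists of equal length, an entry for each row: "dp": the shift along the world's x, y, z in mm, a list of three; "yaw": the turn about the world's z in degrees. In form: {"dp": [[tx, ty, tz], ...], "yaw": [yaw, ...]}. A call has 1 to 8 rows; each row shifts and turns the commanded pose from where the row before left it; what a row does not reach is not made up. A row lasts 1/12 s, in which the tool goes at most 41.7 mm and 7.16 degrees, less where a joint would pass 70% of its speed; a pose out of reach is approached as far as the arm can. A call is refused whole if a number of a shift passes 41.7 or a number of a turn 7.16, either way. A call with a gripper value outside its range is refused whole. "gripper" is the closure, from 0 (fully open) to 1 (shut), set as the call begins (left out, the last holds). The fingers move at their own pace and stop on an object; the grip force is fixed at half the most. Time passes only in rows, so rows that do not move let the fingers close. It gives the time, the measured TCP pose, the force, the opening and the grip force at its end, in the units of the state.
- ctrl.get_obs(): the state, without advancing time (a new reading comes with each control period).
- viewer.get_image(name): name is "scene" or "side" or "wrist"; returns a dict with "pixels" (384x512x3 uint8, red, green, blue), "range_z" (384x512 float32, mm along the optical axis (not along the pixel's ray), 0 where there is no reading), "fx", "fy", "cx", "cy" (pixels), "T" (4x4, takes a point from camera to world coordinates); the wrist camera has in their place "hand_eye" (4x4, takes a point from camera to tool coordinates, whose origin is the TCP and whose axes are the flange's). Camera axes: x right, y up, looking along -z (the intrinsics and any distortion apply to the point x, -y, -z); pixel columns grow to the right and rows downward; lengths in mm; the calibration is good to about 2 mm. A picture is of the moment at which its call begins: read the wrist's pose just before it.
- ticket.close_job(): hands the job in; it is judged then, once.
Trained networks look in a picture, given as the dict that the camera call returned (one of the last four; its "shot" number tells which), for a name from the list of things; names that differ only in an ending like _2 or _b are one class to them, and where a whole thing is asked for, a point or a joint stands for the part that bears it (a point fixed in the world has none). Each returns a list of dicts, best first, with "conf" (0 to 1); they miss things now and then, are a little off and sometimes report something else, mostly with a low value. They report only what shows in the picture. A call takes as long as a camera call.
- models.look_for(picture, name): "bbox" ([centre column, centre row, width, height] in pixels, round what is visible of it).
- models.landmark_of(picture, name): "location" ([column, row] in pixels: a listed point, or the origin of a listed thing).
The state is a dict: "t": time; "qpos": joint angles; "qvel": joint speeds; "joint_torque": joint torques, N m; "ee_pos": TCP position; "orientation": TCP orientation; "ft_force": force on the tool from outside, world axes, zero at the start; "moment": the same for the moment, N m; "width": finger opening in mm; "grasp_force": force on a finger pad.
Only numpy, scipy, OpenCV 4.12 (cv2) and the standard library are available. Lean on these libraries where they do the work, as an engineer would, in place of code of your own. Each camera call takes 0.05 s, during which the arm holds its last target. There are 200 camera calls.

## Working session

There is one attempt and no reset: what is moved stays moved. The work goes in short steps, Python scripts to look and compute and a tool call to move; the robot and the scene stay as the last step left them, time stands still between calls to the robot, and variables do not carry over. Pictures are saved under pics/ and viewed, at most 10 in all, crops included, and the job is handed in when it is done.

Besides the shell and the picture viewer there is one more tool, called after "Emit:" as name(argument=value, ...) on one line, values as JSON. play_rows: Moves the arm, as the interface text tells. Its arguments: {"type":"object","properties":{"dp":{"type":"array"},"yaw":{"type":"array"},"gripper":{"type":"number"}},"required":["dp","yaw"]}

```bash
mkdir -p pics; cat > h.py <<'E'
import numpy as np, cv2
from scipy.spatial.transform import Rotation as R
from workcell import ctrl, viewer, ticket, models
def shot(n):
    o=ctrl.get_obs(); p=viewer.get_image(n)
    if n=='wrist':
        W=np.eye(4);W[:3,:3]=R.from_rotvec(o['orientation']).as_matrix();W[:3,3]=o['ee_pos'];T=W@np.array(p['hand_eye'])
    else: T=np.array(p['T'])
    return p,T
def ray(p,T,uv):
    d=np.array([(uv[0]-p['cx'])/p['fx'],-(uv[1]-p['cy'])/p['fy'],-1.]); return T[:3,3],T[:3,:3]@d
def atz(p,T,uv,z):
    o,d=ray(p,T,uv); return o+d*(z-o[2])/d[2]
def depth(p,T,uv):
    o,d=ray(p,T,uv); return o+d*p['range_z'][int(round(uv[1])),int(round(uv[0]))]
def cloud(p,T):
    v,u=np.mgrid[:384,:512]; z=p['range_z']
    c=np.stack([(u-p['cx'])/p['fx']*z,-(v-p['cy'])/p['fy']*z,-z],-1)
    return c@T[:3,:3].T+T[:3,3]
E
python3 - <<'E'
from h import *
np.set_printoptions(precision=1,suppress=True)
for n in ['scene','side']:
    p,T=shot(n); print(n,[k for k in p if k not in('pixels','range_z')])
    cv2.imwrite(f'pics/{n}0.png',p['pixels'][:,:,::-1])
    for nm,z in [('sheet',70),('post_top',152),('rod_tip',85),('stand',0),('batter_cup',0),('oil_bottle',0),('rod_clamp',0),('slip_bowl',0),('spare_plate',0),('scraper',0)]:
        for r in models.landmark_of(p,nm)[:2]:
            print(nm,round(r['conf'],2),np.array(r['location']),atz(p,T,r['location'],z),depth(p,T,np.clip(r['location'],0,[511,383])))
print(ctrl.get_obs())
E
```

```text
scene ['fx', 'fy', 'cx', 'cy', 'T', 'shot']
sheet 0.74 [270.4 224.2] [585.7  63.8  70. ] [584.3  63.   68.8]
post_top 0.93 [201.4 155. ] [ 468.2 -294.3  152. ] [ 465.8 -296.5  150.3]
rod_tip 0.82 [214.3 157.8] [ 365.7 -322.9   85. ] [ 371.6 -317.9   89.2]
rod_tip 0.71 [269.6 225.1] [606.7  73.5  85. ] [587.1  61.9  66.7]
stand 0.97 [202.3 190.3] [ 472.1 -304.6    0. ] [ 487.3 -290.4   13.5]
batter_cup 0.67 [171.  243.3] [ 757.2 -194.5   -0. ] [ 770.  -179.3   16.7]
oil_bottle 0.73 [384.8 311.7] [658.7 446.2   0. ] [682.2 448.7  26.5]
rod_clamp 0.65 [391.4 254.2] [440.4 398.9   0. ] [448.5 399.9   6.9]
slip_bowl 0.6 [392.3 225.8] [304.6 362.    0. ] [353.4 369.3  36.5]
slip_bowl 0.19 [201.4 154.8] [ 253.8 -490.7    0. ] [ 465.5 -296.7  150.9]
spare_plate 0.73 [149.6 205.9] [ 650.5 -399.7    0. ] [ 664.7 -381.3   15.8]
scraper 0.82 [170.3 170.7] [ 428.6 -510.7    0. ] [ 430.8 -508.2    1.9]
scraper 0.55 [391.8 254.7] [441.9 400.5  -0. ] [449.5 401.5   6.5]
side ['fx', 'fy', 'cx', 'cy', 'T', 'shot']
sheet 0.6 [276.9 181.6] [587.7  75.2  70. ] [587.6  74.6  70.3]
post_top 0.82 [243.1 238
[... 523 characters left out ...]
 ] [307.2 310.   29.6]
spare_plate 0.63 [328.1 307.5] [ 653.5 -400.     0. ] [ 648.6 -414.9   17.4]
spare_plate 0.26 [245.7 237.4] [ 472.2 -116.9    0. ] [ 466.6 -306.   153.4]
scraper 0.82 [225.5 359.8] [ 407.3 -518.2    0. ] [ 408.  -527.6   13.5]
scraper 0.51 [244.2 237.2] [ 467.8 -115.5    0. ] [ 463.2 -301.9  151. ]
{'t': 1.1, 'qpos': array([ 1.3,  0.4,  1.6,  0. ,  1.1, -0. ]), 'qvel': array([-0., -0., -0.,  0.,  0., -0.]), 'joint_torque': array([ -0. , -54.5, -27.4,   0.1,   0. ,  -0. ]), 'ee_pos': array([137.4, 609.7, 197.1]), 'orientation': array([-0.3, -3.1,  0. ]), 'ft_force': array([-0.3, -0.8,  0.1]), 'moment': array([0., 0., 0.]), 'grasp_force': 0.0, 'width': 87.52899420468826}
```

```bash
python3 - <<'E'
from h import *
np.set_printoptions(precision=2,suppress=True)
a=cv2.imread('pics/scene0.png');b=cv2.imread('pics/side0.png')
cv2.imwrite('pics/both.png',cv2.resize(np.vstack([a,b]),(450,600*1)) if 0 else cv2.resize(np.hstack([a,b]),(800,300)))
for n in ['scene','side']:
    p,T=shot(n); c=cloud(p,T)
    m=(abs(c[...,2]-70)<5)&(abs(c[...,0]-585)<250)&(abs(c[...,1]-65)<280)
    m=cv2.morphologyEx(m.astype(np.uint8),cv2.MORPH_OPEN,np.ones((5,5)))
    k,l,s,_=cv2.connectedComponentsWithStats(m); i=1+np.argmax(s[1:,4])
    q=c[l==i]; r=cv2.minAreaRect(q[:,:2].astype(np.float32)); print(n,r,q[:,2].mean(),len(q))
    # stand base & rod
    m=(abs(c[...,0]-468)<80)&(abs(c[...,1]+300)<80)
    q=c[m&(abs(c[...,2]-12)<5)]; print(len(q), cv2.minAreaRect(q[:,:2].astype(np.float32)))
    q=c[m&(c[...,2]>110)&(c[...,2]<165)&(abs(c[...,0]-466)<25)&(abs(c[...,1]+300)<25)];print(len(q),q.min(0),q.max(0),q.mean(0))
    q=c[(abs(c[...,2]-87)<8)&(c[...,0]<445)&(c[...,0]>320)&(abs(c[...,1]+300)<60)];
    if len(q)>10:print('rod',len(q),q.min(0),q.max(0),cv2.fitLine(q[:,:2].astype(np.float32),2,0,.01,.01).ravel())
E
```

```text
scene ((588.238037109375, 71.85462188720703), (355.83856201171875, 256.66162109375), 89.86691284179688) 69.99295399759988 6041
239 ((469.8533020019531, -295.5663757324219), (99.48271942138672, 72.22364044189453), 22.023975372314453)
56 [ 458.33 -303.    111.16] [ 477.62 -286.84  154.84] [ 471.03 -293.92  134.5 ]
rod 30 [ 356.03 -326.8    82.57] [ 441.17 -260.48   91.09] [   0.88    0.47  398.37 -302.95]
side ((583.936767578125, 71.49870300292969), (361.0472412109375, 242.84902954101562), 89.1164779663086) 70.69770812351705 4261
690 ((466.83221435546875, -298.10247802734375), (91.77001953125, 74.60752868652344), 22.31448745727539)
121 [ 457.88 -307.34  110.87] [ 474.69 -292.14  154.62] [ 466.53 -302.34  135.51]
rod 149 [ 351.66 -330.42   81.64] [ 444.9  -261.25   93.15] [   0.89    0.46  400.13 -306.28]
```

View pics/both.png

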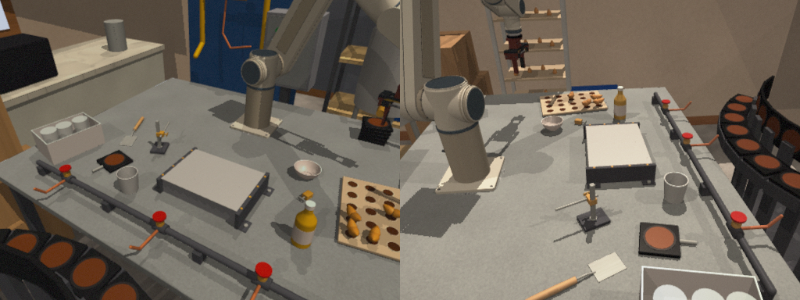

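Emit:
play_rows(dp=[[22,-27,0],[22,-27,0],[22,-27,0],[22,-27,0],[22,-27,0],[22,-27,0],[22,-27,0],[22,-27,0]], yaw=[-3,-3,-3,-3,-3,-3,-3,-3], gripper=1)

```text
t: 1.87
ee_pos: [314.3, 392.3, 197.3]
orientation: [0.993, 2.98, 0.001]
ft_force: [0.4, -0.6, 0.6]
width: 38.0
grasp_force: 0.0
```

Emit:
play_rows(dp=[[23,-27,0],[23,-27,0],[23,-27,0],[23,-27,0],[23,-27,0],[23,-27,0],[23,-27,0],[23,-27,0]], yaw=[-3,-3,-3,-3,-3,-3,-3,-3])

```text
t: 2.53
ee_pos: [498.5, 176.1, 197.3]
orientation: [1.591, 2.709, 0.001]
ft_force: [0.9, 0.7, 0.5]
width: 0.1
grasp_force: 0.0
```

Emit:
play_rows(dp=[[22,-26,-20],[22,-26,-30],[22,-26,-30],[22,-26,-20],[0,0,0],[0,0,0]], yaw=[-3,-3,-3,0,0,0])

```text
t: 3.03
ee_pos: [581.6, 76.5, 100.5]
orientation: [-1.798, -2.574, 0.003]
ft_force: [0.2, 0.0, 0.2]
width: 0.4
grasp_force: 0.0
```

Emit:
play_rows(dp=[[5,-5,-15],[0,0,-11],[0,0,-4],[0,0,-2],[0,0,0],[0,0,0]], yaw=[2,0,0,0,0,0])

```text
t: 3.53
ee_pos: [586.8, 73.6, 70.6]
orientation: [1.749, 2.609, 0.001]
ft_force: [0.1, -0.1, -0.5]
width: 0.3
grasp_force: 0.0
```

Emit:
play_rows(dp=[[0,0,-1],[0,0,-1],[0,0,0],[0,0,0]], yaw=[0,0,0,0])

```text
t: 3.87
ee_pos: [586.9, 73.0, 68.2]
orientation: [1.75, 2.609, 0.0]
ft_force: [-0.3, -0.9, 0.4]
width: 0.7
grasp_force: 0.0
```

Emit:
play_rows(dp=[[0,0,-1],[0,0,-1],[0,0,0],[0,0,0]], yaw=[0,0,0,0])

```text
t: 4.2
ee_pos: [586.8, 72.9, 65.9]
orientation: [-1.75, -2.609, 0.0]
ft_force: [0.4, -0.0, -0.1]
width: 0.4
grasp_force: 0.0
```

Emit:
play_rows(dp=[[0,0,-1],[0,0,-1],[0,0,0],[0,0,0]], yaw=[0,0,0,0])

```text
t: 4.53
ee_pos: [586.8, 72.9, 63.9]
orientation: [-1.75, -2.609, 0.0]
ft_force: [-0.5, -0.9, 0.7]
width: 0.4
grasp_force: 0.0
```

```bash
python3 - <<'E'
from h import *
np.set_printoptions(precision=2,suppress=True)
p,T=shot('side'); cv2.imwrite('pics/s1.png',cv2.resize(p['pixels'][60:240,190:370,::-1],(540,540)))
c=cloud(p,T)
for x,y in [(500,60),(560,20),(586,20),(640,60),(586,120),(586,180),(500,-60)]:
    m=np.hypot(c[...,0]-x,c[...,1]-y)<12; print(x,y,np.median(c[m][:,2]) if m.any() else 0)
o=ctrl.get_obs();print(o['ft_force'],o['moment'],o['joint_torque'],o['ee_pos'])
E
```

```text
500 60 184.85400309480156
560 20 429.5845478285998
586 20 409.1733163709999
640 60 183.36865900128726
586 120 453.5384872651166
586 180 71.2702312032236
500 -60 71.1585014519394
[-1.31  0.49 -0.32] [-0.05  0.07  0.03] [ -0.   -55.09 -20.5    0.05   0.04  -0.  ] [586.82  72.95  63.95]
```

View pics/s1.png

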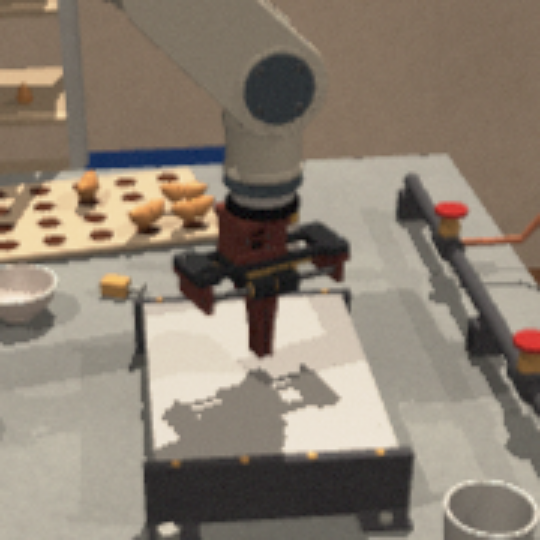

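```bash
python3 - <<'E'
from h import *
np.set_printoptions(precision=1,suppress=True)
p,T=shot('side')
for v in range(168,186,1): print(v,depth(p,T,(276,v)),depth(p,T,(278,v)),p['pixels'][v,276])
w,TW=shot('wrist'); c=cloud(w,TW)
m=(abs(c[...,0]-587)<100)&(abs(c[...,1]-72)<100)&(c[...,2]<90)&(w['range_z']>0)
for y in range(0,150,15):
    k=m&(abs(c[...,1]-y)<7); print(y,k.sum(),np.median(c[k],0) if k.any() else 0)
cv2.imwrite('pics/w1.png',w['pixels'][:,:,::-1])
E
```

```text
168 [581.9  56.5 131.8] [588.9  61.2 128.7] [63 31 27]
169 [582.   56.9 127.9] [588.8  59.8 125.9] [63 34 28]
170 [582.2  58.4 123.4] [589.6  66.3 118.5] [64 37 32]
171 [582.1  57.6 120.2] [589.4  64.  116.2] [59 30 26]
172 [582.   56.  117.5] [589.7  65.8 111.5] [62 33 32]
173 [582.3  57.9 112.7] [589.9  67.5 106.8] [58 31 26]
174 [582.3  58.4 108.8] [589.7  65.4 104.3] [62 35 32]
175 [582.2  57.1 105.8] [589.2  61.5 102.8] [61 35 28]
176 [582.5  58.9 101.1] [589.5  63.5  97.9] [55 28 24]
177 [582.5  58.8  97.4] [590.7  71.8  89.3] [51 27 25]
178 [582.9  61.8  91.9] [590.1  67.1  88.3] [60 30 24]
179 [586.6  90.7  70.8] [593.   88.8  71.6] [149 130 120]
180 [585.9  85.5  70.1] [592.4  83.8  70.7] [201 187 170]
181 [584.6  74.2  73.1] [591.5  77.1  70.9] [214 199 183]
182 [584.6  74.1  69.3] [590.9  72.   70.2] [167 156 142]
183 [584.   69.3  68.4] [590.   64.5  71. ] [117 112 102]
184 [582.6  57.8  71.7] [588.9  56.   72.4] [100  95  87]
185 [582.   52.4  71.2] [588.2  49.9  72.3] [102  96  89]
0 1147 [504.8   1.4  70.9]
15 1568 [509.4  15.2  71. ]
30 1812 [511.8  30.4  70.9]
45 2984 [526.1  45.8  71. ]
60 3683 [532.9  60.4  70.9]
75 6424 [564.5  75.9  71. ]
90 8051 [579.   90.1  71. ]
105 8530 [578.9 105.1  71. ]
120 9032 [578.9 120.1  71. ]
135 9589 [578.8 135.1  71. ]
```

View pics/w1.png

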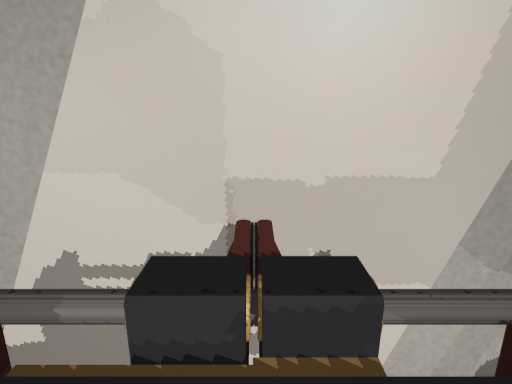

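```bash
python3 - <<'E'
from h import *
np.set_printoptions(precision=1,suppress=True)
w,T=shot('wrist'); c=cloud(w,T)
for v in range(214,260,3): print(v,c[v,244],c[v,266],c[v,235],w['range_z'][v,244])
E
```

```text
214 [578.6  78.2  71.3] [590.5  83.   71.1] [573.8  76.   70.6] 191.77907
217 [579.3  76.6  71.8] [591.   81.6  72.2] [574.5  74.3  70.7] 191.75299
220 [577.7  81.9  91.3] [588.4  86.2  91.2] [575.1  72.8  71.4] 171.4816
223 [577.7  82.3  96.5] [588.1  86.3  96.1] [575.9  70.6  70.4] 166.41928
226 [578.   81.9  99.4] [588.1  86.   99.5] [576.5  69.   70.8] 163.74384
229 [578.2  81.6 102.6] [588.1  85.8 103. ] [574.   80.4 103.6] 160.76837
232 [578.2  81.9 107. ] [587.8  86.1 107.6] [574.2  80.3 107. ] 156.42857
235 [578.4  81.7 110. ] [587.6  86.1 111.4] [574.3  80.9 111.9] 153.57988
238 [578.5  81.7 113.3] [587.4  86.3 115.3] [574.5  80.8 115. ] 150.46695
241 [578.4  82.3 118. ] [587.1  86.5 119.3] [574.8  80.5 117.3] 145.67207
244 [578.4  82.4 121.2] [587.4  85.7 120.7] [574.9  80.6 120.6] 142.60005
247 [578.3  82.9 125.4] [587.3  85.8 123.8] [575.   80.7 123.7] 138.42131
250 [578.7  82.2 126.7] [587.1  85.8 127. ] [575.   81.7 128.5] 137.35503
253 [578.8  82.  128.9] [587.   85.9 129.9] [575.4  80.6 128.9] 135.29549
256 [571.8 103.2 175.9] [576.9 105.3 175.9] [569.7 102.1 175.5] 84.12224
259 [571.8 103.  177.2] [577. 105. 177.] [569.8 102.1 177.1] 82.87393
```

Emit:
play_rows(dp=[[0,0,-6],[0,0,-4],[0,0,-2],[0,0,0],[0,0,0]], yaw=[0,0,0,0,0])

```text
t: 5.15
ee_pos: [586.6, 72.9, 51.6]
orientation: [-1.75, -2.609, 0.001]
ft_force: [0.4, -0.5, 0.4]
width: 0.5
grasp_force: 0.0
```

```bash
python3 - <<'E'
from h import *
np.set_printoptions(precision=1,suppress=True)
print(ctrl.grasp_offset)
w,T=shot('wrist'); c=cloud(w,T)
for v in range(208,232,2): print(v,c[v,244],c[v,266],w['range_z'][v,244])
print(ctrl.get_obs()['ft_force'])
E
```

```text
18.700000000000003
208 [575.9  85.2  70.3] [586.8  90.1  71.6] 178.91365
210 [576.2  84.5  71.5] [587.3  88.9  71. ] 177.92505
212 [576.7  83.4  71.3] [587.7  87.9  71.2] 178.38954
214 [577.1  82.3  71.1] [588.4  86.5  70. ] 178.96626
216 [577.6  80.9  70.2] [588.9  85.2  69.3] 180.19138
218 [577.9  80.3  71.6] [589.1  84.6  70.9] 179.02538
220 [577.5  81.9  79.1] [588.3  86.   78.2] 171.37045
222 [577.5  82.2  82.6] [588.   86.1  81.7] 167.87962
224 [577.7  81.9  84.5] [587.8  86.5  85.6] 166.14882
226 [577.7  82.1  87.6] [588.   85.7  86.4] 163.07143
228 [577.9  81.5  88.9] [587.8  86.   89.9] 162.04286
230 [577.9  82.   92.6] [587.5  86.4  93.6] 158.36143
[-0.7 -0.6  0.2]
```

Emit:
play_rows(dp=[[0,0,-3],[0,0,-2],[0,0,0],[0,0,0]], yaw=[0,0,0,0])

```text
t: 5.53
ee_pos: [586.7, 72.9, 46.8]
orientation: [-1.75, -2.609, 0.0]
ft_force: [0.4, -0.3, 0.8]
width: 0.6
grasp_force: 0.0
```

Emit:
play_rows(dp=[[0,0,-1],[0,0,-0.5],[0,0,0],[0,0,0]], yaw=[0,0,0,0])

```text
t: 5.87
ee_pos: [586.9, 72.9, 45.5]
orientation: [1.75, 2.609, -0.0]
ft_force: [-0.5, 0.3, 0.3]
width: 0.4
grasp_force: 0.0
```

Emit:
play_rows(dp=[[0,0,-1],[0,0,-0.5],[0,0,0],[0,0,0]], yaw=[0,0,0,0])

```text
t: 6.2
ee_pos: [587.0, 72.9, 44.3]
orientation: [1.75, 2.609, 0.0]
ft_force: [-0.1, 0.4, 3.2]
width: 0.3
grasp_force: 1.8
```

Emit:
play_rows(dp=[[0,0,-1],[0,0,0],[0,0,0]], yaw=[0,0,0])

```text
t: 6.45
ee_pos: [587.1, 73.0, 44.1]
orientation: [1.75, 2.609, 0.001]
ft_force: [-2.8, -1.0, 11.6]
width: 0.6
grasp_force: 6.0
```

Emit:
play_rows(dp=[[0,6,0],[0,6,0],[0,0,0],[0,0,0]], yaw=[0,0,0,0])

```text
t: 6.78
ee_pos: [588.0, 85.5, 44.0]
orientation: [1.749, 2.608, 0.003]
ft_force: [-1.0, 1.1, 8.6]
width: 0.8
grasp_force: 4.0
```

Emit:
play_rows(dp=[[0,6,0],[0,6,0],[0,0,0],[0,0,0]], yaw=[0,0,0,0])

```text
t: 7.12
ee_pos: [587.3, 97.4, 43.1]
orientation: [1.749, 2.609, 0.001]
ft_force: [1.4, 1.1, 3.1]
width: 0.5
grasp_force: 1.5
```

Emit:
play_rows(dp=[[0,-8,0],[0,-8,0],[0,-8,0],[0,0,0],[0,0,0]], yaw=[0,0,0,0,0])

```text
t: 7.53
ee_pos: [588.0, 71.8, 44.1]
orientation: [1.75, 2.607, 0.002]
ft_force: [1.1, -2.8, 10.3]
width: 0.3
grasp_force: 5.4
```

Emit:
play_rows(dp=[[0,-6,0],[0,-6,0],[0,0,0],[0,0,0]], yaw=[0,0,0,0])

```text
t: 7.87
ee_pos: [587.8, 59.9, 44.1]
orientation: [1.75, 2.607, 0.002]
ft_force: [0.0, 1.0, 11.5]
width: 1.0
grasp_force: 5.5
```

Emit:
play_rows(dp=[[0,-6,0],[0,-6,0],[0,0,0],[0,0,0]], yaw=[0,0,0,0])

```text
t: 8.2
ee_pos: [587.5, 48.0, 43.9]
orientation: [1.751, 2.607, 0.001]
ft_force: [-1.8, 1.3, 10.6]
width: 0.6
grasp_force: 5.4
```

Emit:
play_rows(dp=[[0,-6,0],[0,-6,0],[0,0,0],[0,0,0]], yaw=[0,0,0,0])

```text
t: 8.53
ee_pos: [586.9, 36.2, 42.9]
orientation: [1.751, 2.608, -0.0]
ft_force: [-0.7, -0.5, 4.1]
width: 0.3
grasp_force: 1.8
```

Emit:
play_rows(dp=[[0,3,0],[0,3,0],[0,0,0],[0,0,0]], yaw=[0,0,0,0])

```text
t: 8.87
ee_pos: [587.2, 43.2, 43.5]
orientation: [1.749, 2.609, 0.0]
ft_force: [-0.3, -1.9, 8.5]
width: 0.3
grasp_force: 4.2
```

Emit:
play_rows(dp=[[0,0,15],[0,0,40],[-5,-15,40],[-11,-30,36],[-11,-30,0],[-11,-31,0],[-11,-31,0],[-11,-31,0]], yaw=[2,0,0,0,0,0,0,0])

```text
t: 9.53
ee_pos: [527.1, -121.1, 167.6]
orientation: [-1.702, -2.639, 0.001]
ft_force: [0.7, 0.3, 0.3]
width: 0.6
grasp_force: 0.0
```

Emit:
play_rows(dp=[[-11,-31,0],[-11,-31,0],[-11,-31,0],[-10,-31,0],[-10,-20,0],[0,0,0],[0,0,0]], yaw=[0,0,0,0,0,0,0], gripper=0)

```text
t: 10.12
ee_pos: [474.6, -264.6, 167.2]
orientation: [-1.706, -2.636, -0.0]
ft_force: [0.3, -0.0, 0.0]
width: 43.8
grasp_force: 0.0
```

```bash
cat > look.py <<'E'
from h import *
import sys
np.set_printoptions(precision=1,suppress=True)
o=ctrl.get_obs(); print(o['ee_pos'],o['orientation'],o['ft_force'],o['t'])
w,T=shot('wrist'); c=cloud(w,T)
cv2.imwrite(sys.argv[1],w['pixels'][:,:,::-1])
for r in models.landmark_of(w,'post_top')[:2]: print('top',r['conf'],r['location'],atz(w,T,r['location'],152),depth(w,T,r['location']))
for r in models.landmark_of(w,'rod_tip')[:1]: print('tip',r['conf'],r['location'],atz(w,T,r['location'],85))
m=(w['range_z']>0)&(np.hypot(c[...,0]-468,c[...,1]+298)<30)&(abs(c[...,2]-152)<4)
q=c[m]; print(len(q)); 
if len(q)>10: print(np.median(q,0),cv2.minAreaRect(q[:,:2].astype(np.float32)))
m=(w['range_z']>0)&(np.hypot(c[...,0]-468,c[...,1]+298)<70)&(abs(c[...,2]-12)<5)
q=c[m]
if len(q)>10: print('base',len(q),cv2.minAreaRect(q[:,:2].astype(np.float32)))
E
python3 look.py pics/w2.png
```

```text
[ 474.6 -264.6  167.2] [-1.7 -2.6 -0. ] [ 0.3 -0.   0. ] 10.1167
tip 0.63 [85.2, 194.9] [ 345.4 -329.4   85. ]
443
[ 466.6 -295.7  152.8] ((466.9042053222656, -296.55548095703125), (13.786821365356445, 14.250435829162598), 23.264209747314453)
base 3305 ((467.07196044921875, -297.24713134765625), (90.23724365234375, 70.8082504272461), 22.294952392578125)
```

View pics/w2.png

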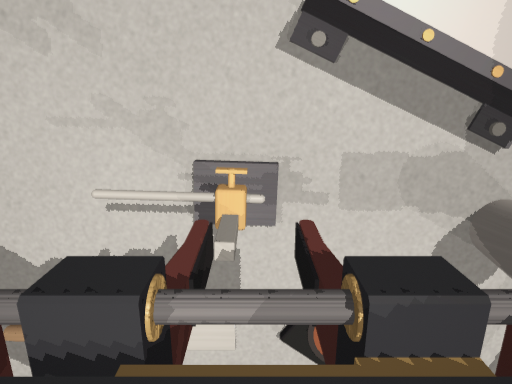

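Emit:
play_rows(dp=[[-4,-16,0],[-3.6,-16.4,0],[0,0,0],[0,0,0]], yaw=[-1.7,0,0,0])

```text
t: 10.6
ee_pos: [468.2, -296.1, 167.8]
orientation: [-1.743, -2.613, -0.0]
ft_force: [-1.1, 0.7, -0.4]
width: 82.4
grasp_force: 0.0
```

```bash
python3 look.py pics/w3.png
```

```text
[ 468.2 -296.1  167.8] [-1.7 -2.6 -0. ] [-1.1  0.7 -0.4] 10.6
top 0.87 [252.8, 214.9] [ 468.  -297.1  152. ] [ 468.  -297.1  152.1]
tip 0.63 [105.8, 167.7] [ 347.  -327.9   85. ]
481
[ 466.7 -296.2  152.8] ((466.9105529785156, -296.7541809082031), (13.922234535217285, 14.467727661132812), 22.582460403442383)
base 3359 ((467.12359619140625, -297.1927490234375), (90.0009994506836, 70.68421936035156), 22.30661392211914)
```

Emit:
play_rows(dp=[[-1,-0.7,-20],[0,0,-25],[0,0,-25],[0,0,-15],[0,0,0],[0,0,0]], yaw=[0,0,0,0,0,0])

```text
t: 11.25
ee_pos: [466.7, -296.7, 82.5]
orientation: [-1.741, -2.613, -0.0]
ft_force: [0.7, -0.2, -0.2]
width: 87.8
grasp_force: 0.0
```

Emit:
play_rows(dp=[[0,0,0],[0,0,0],[0,0,0],[0,0,0],[0,0,0],[0,0,0],[0,0,0],[0,0,0]], yaw=[0,0,0,0,0,0,0,0], gripper=1)

```text
t: 11.92
ee_pos: [466.9, -297.7, 83.0]
orientation: [1.743, 2.613, -0.0]
ft_force: [-0.0, -0.4, -0.7]
width: 37.9
grasp_force: 0.0
```

Emit:
play_rows(dp=[[0,0,0],[0,0,0],[0,0,0],[0,0,0],[0,0,0],[0,0,0]], yaw=[0,0,0,0,0,0])

```text
t: 12.42
ee_pos: [466.9, -297.6, 82.8]
orientation: [1.743, 2.614, -0.0]
ft_force: [1.2, 0.1, -1.3]
width: 14.0
grasp_force: 30.0
```

Emit:
play_rows(dp=[[0,0,5],[0,0,12],[0,0,20],[0,0,25],[0,0,20],[0,0,12],[0,0,0],[0,0,0]], yaw=[0,0,0,0,0,0,0,0])

```text
t: 13.08
ee_pos: [466.7, -297.5, 177.1]
orientation: [1.743, 2.613, 0.0]
ft_force: [-0.3, 0.9, -9.9]
width: 14.2
grasp_force: 30.0
```

Emit:
play_rows(dp=[[3,10,5],[6,20,0],[9,27,0],[10,30,0],[10,30,0],[10,30,0],[10,30,0],[10,30,0]], yaw=[-1,-1.5,-2,-2,-2,-2,-2,-2])

```text
t: 13.75
ee_pos: [533.6, -88.9, 180.0]
orientation: [-2.059, -2.368, 0.003]
ft_force: [0.7, 0.5, -7.8]
width: 14.1
grasp_force: 30.0
```

Emit:
play_rows(dp=[[10,30,0],[10,30,0],[10,30,0],[10,30,0],[7,22,0],[4,14,0],[0,0,0],[0,0,0]], yaw=[-2,-2,-2,-1.3,-0.5,0,0,0])

```text
t: 14.42
ee_pos: [584.8, 65.5, 180.4]
orientation: [-2.213, -2.228, 0.004]
ft_force: [0.4, 0.1, -7.6]
width: 14.1
grasp_force: 30.0
```

```bash
cat > st.py <<'E'
from h import *
np.set_printoptions(precision=2,suppress=True)
o=ctrl.get_obs(); e=o['ee_pos'];print(e,o['orientation'],o['ft_force'],o['moment'],o['t'],o['width'])
w,T=shot('wrist'); c=cloud(w,T)
for dz in range(-150,-40,4):
    pass
d=np.hypot(c[...,0]-e[0],c[...,1]-e[1])<75
z0=e[2]-83+12
m=(w['range_z']>0)&d&(abs(c[...,2]-z0)<8)
q=c[m]
if len(q)>10:
    print('base',len(q),np.median(q[:,2])-12,cv2.minAreaRect(q[:,:2].astype(np.float32)))
    A=np.c_[q[:,:2]-q[:,:2].mean(0),np.ones(len(q))]; s=np.linalg.lstsq(A,q[:,2],rcond=None)[0]; print('slope',s)
p,T=shot('side'); cv2.imwrite('pics/s2.png',cv2.resize(p['pixels'][40:240,170:370,::-1],(600,600)))
for r in models.landmark_of(p,'rod_tip')[:1]: print('tip',r['conf'],atz(p,T,r['location'],e[2]+2))
E
python3 st.py
```

```text
[584.78  65.51 180.37] [-2.21 -2.23  0.  ] [ 0.39  0.15 -7.6 ] [-0.17  0.05 -0.  ] 14.4167 14.138436626142107
base 5317 98.43973334928279 ((584.2622680664062, 66.98926544189453), (90.40922546386719, 70.40240478515625), 0.4908177852630615)
slope [ -0.    -0.   110.35]
tip 0.72 [454.    92.92 182.37]
```

View pics/s2.png

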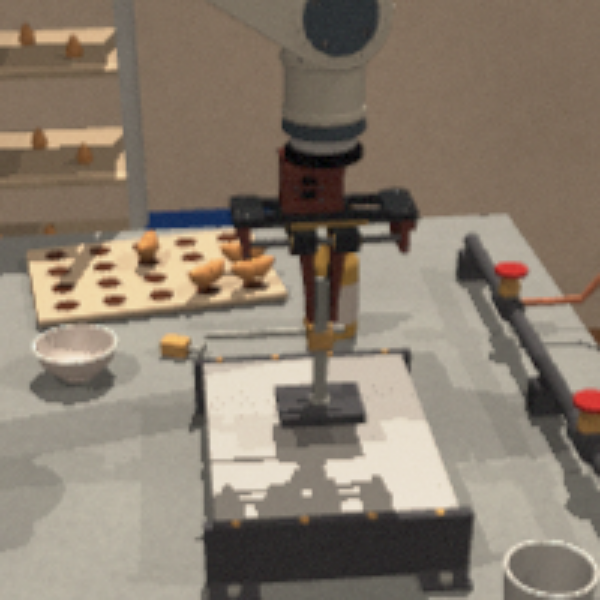

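Emit:
play_rows(dp=[[0,0,-8],[0,0,-8],[0,0,-5],[0,0,-3],[0,0,0],[0,0,0]], yaw=[0,0,0,0,0,0])

```text
t: 15.07
ee_pos: [585.7, 65.2, 157.5]
orientation: [-2.216, -2.227, 0.001]
ft_force: [0.6, -0.4, -8.5]
width: 14.2
grasp_force: 30.0
```

Emit:
play_rows(dp=[[0,0,-1],[0,0,-1],[0,0,-0.5],[0,0,0],[0,0,0]], yaw=[0,0,0,0,0])

```text
t: 15.48
ee_pos: [585.9, 65.4, 155.5]
orientation: [2.216, 2.227, 0.0]
ft_force: [-0.4, -0.4, -9.2]
width: 14.0
grasp_force: 30.0
```

Emit:
play_rows(dp=[[0,0,-1],[0,0,-0.5],[0,0,-0.5],[0,0,0],[0,0,0]], yaw=[0,0,0,0,0])

```text
t: 15.9
ee_pos: [585.9, 65.4, 153.4]
orientation: [-2.216, -2.227, 0.0]
ft_force: [0.3, 0.2, -7.7]
width: 13.9
grasp_force: 30.0
```

Emit:
play_rows(dp=[[0,0,-0.5],[0,0,0],[0,0,0]], yaw=[0,0,0])

```text
t: 16.15
ee_pos: [585.8, 65.3, 152.9]
orientation: [-2.216, -2.227, 0.0]
ft_force: [0.2, 0.7, -9.5]
width: 13.7
grasp_force: 30.0
```

Emit:
play_rows(dp=[[0,0,-0.5],[0,0,0],[0,0,0]], yaw=[0,0,0])

```text
t: 16.4
ee_pos: [586.0, 65.4, 152.5]
orientation: [2.216, 2.227, 0.0]
ft_force: [0.1, -0.3, -7.3]
width: 14.0
grasp_force: 30.0
```

Emit:
play_rows(dp=[[0,0,-0.4],[0,0,0],[0,0,0]], yaw=[0,0,0])

```text
t: 16.65
ee_pos: [586.0, 65.4, 152.5]
orientation: [2.216, 2.227, 0.0]
ft_force: [-2.1, 0.7, -0.6]
width: 13.8
grasp_force: 30.0
```

Emit:
play_rows(dp=[[0,0,0],[0,0,0],[0,0,0],[0,0,0],[0,0,0],[0,0,0],[0,0,0],[0,0,0]], yaw=[0,0,0,0,0,0,0,0], gripper=0)

```text
t: 17.32
ee_pos: [585.9, 65.4, 152.0]
orientation: [2.216, 2.227, 0.0]
ft_force: [-0.6, 0.1, 0.9]
width: 64.1
grasp_force: 0.0
```

Emit:
play_rows(dp=[[0,0,8],[0,0,20],[0,0,30],[0,0,30],[0,0,30],[0,0,0],[0,0,0]], yaw=[0,0,0,0,0,0,0])

```text
t: 17.9
ee_pos: [587.1, 65.4, 272.5]
orientation: [2.214, 2.225, 0.006]
ft_force: [0.1, -0.3, -0.9]
width: 87.9
grasp_force: 0.0
```

```bash
sed -i 's/^z0=.*/z0=82/' st.py; sed -i 's/e\[2\]+2))/155))/; s/s2.png/s3.png/' st.py; python3 st.py
```

```text
[587.08  65.45 272.51] [2.21 2.23 0.01] [ 0.15 -0.26 -0.88] [-0.07  0.08 -0.08] 17.9 87.91787263934366
base 2899 70.5077862845219 ((585.6580810546875, 67.03016662597656), (90.10372161865234, 70.02933502197266), 0.1894521564245224)
slope [ 0.   -0.   82.48]
tip 0.89 [462.34  94.85 155.  ]
```

View pics/s3.png

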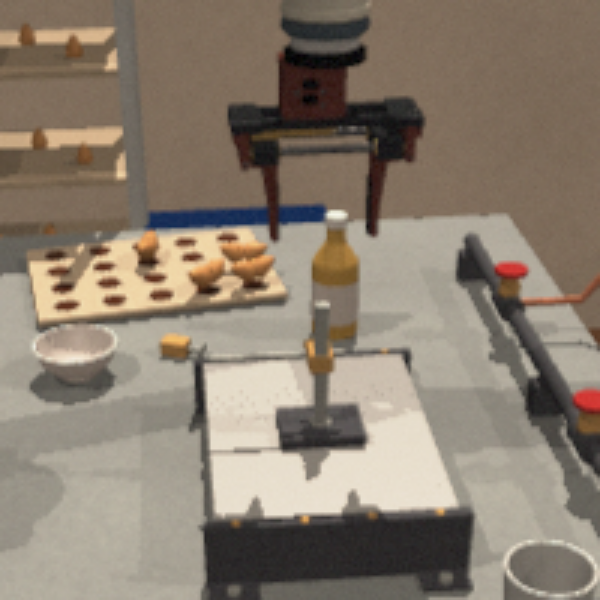

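The picture shows the stand upright on the sheet, with its base at about (320,425), its rod pointing to the front and the gripper clear above it. The measured sink is about 0.5 mm and the base is level, so I'm handing the job in.

```bash
python3 -c "
from workcell import ticket; print(ticket.close_job())"
```

```text
the job is handed in; nothing more can be done
None
```

The job is handed in: the stand is released on the sheet over the bar (felt at world y ≈ 66 mm, base centre at about 67 mm), level, sunk about 0.5 mm, rod to the front; the hand-in returned no verdict.

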